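Tap the strip up to the cutter's hidden stop

ROBOT

A 7-joint arm with a two-finger parallel gripper is mounted at the origin on the work surface. World frame = base frame: x ahead of the robot, y to its left, z up, the work surface at z = 0. Lengths are in m, angles in rad, forces in N, time in s.
With the tool pointing down it reaches from about 0.4 to 0.875 m from the base axis. Payload 6.5 kg.
Tool frame: the origin (TCP) lies on the centre line of the jaws, within the pads' length; the fingertips stand 19 mm ahead of it and the grasp point (between the pads) is the TCP; z points along the fingers, y is the line along which they close (so a half turn about z gives the same grasp; the last joint's range is limited). The gripper opens to 88 mm and grips with 3 to 60 N. Pads are 18 mm wide; open, the fingers measure 123 mm over their backs; the gripper's body (75 mm by 187 mm) begins 45 mm behind the grasp point.
Start: joints at [-1.397, 0.536, -0.004, 1.538, 0.003, 1.067, -0.071], TCP at [0.154, 0.631, 0.227] pointing down, gripper open.
Joint ranges: [-2.7, 2.7], [-0.37, 2.16], [-1.27, 1.26], [0.24, 2.4], [-1.31, 4.45], [0.19, 1.91], [-2.76, 2.76]. Speed limits (rad/s): [2.39, 2.39, 3.14, 3.14, 3.14, 3.14, 3.14].

INTERFACE

Orientations are given as a rotation vector (axis times angle).
In Python, from rig import sensors, optics, ctrl gives the robot as it stands.
- The arm moves only by the tool jog_arm, never from a script. Its argument "steps" is a list of rows, each a list of 5 numbers: the finger opening in cm, from 0 to 8.81, then the shift along the world's x, y, z in cm, then the turn about the world's z in degrees. A call has 1 to 5 rows; each row shifts and turns the commanded pose from where the row before left it; what a row does not reach is not made up. A row lasts 1/10 s, in which the tool goes at most 50 mm and 8.59 degrees, less where a joint would pass 70% of its speed; a pose out of reach is approached as far as the arm can. A call with a gripper value outside its range is refused whole. The fingers move at their own pace and stop on an object; "force" is the grip in N (left out, the last holds). Time passes only in rows, so rows that do not move let the fingers close. It gives the time, the measured TCP pose, the force, the opening and the grip force at its end, in the units of the state.
- sensors.observe(): the state, without advancing time (a new reading comes with each control period).
- optics.camera(name): name is "side" or "top"; returns the picture (384x512x3 uint8, red, green, blue); there is no depth.
- optics.camera_info(name): a dict with "fx", "fy", "cx", "cy" (pixels), "extrinsics" (4x4, takes a point from camera to world coordinates). Camera axes: x right, y down, z forward; pixel columns grow to the right and rows downward; lengths in m; the calibration is good to about 2 mm. A picture is of the moment at which its call begins. camera_info takes no time and is no camera call.
- ctrl.close_job(): hands the job in; it is judged then, once.
The state is a dict: "clock": time; "joint_pos": joint angles; "joint_vel": joint speeds; "tau": joint torques, N m; "eef_pos": TCP position; "ee_rot": TCP orientation; "contact_force": force on the tool from outside, world axes, zero at the start; "moment": the same for the moment, N m; "gripper_width": opening from 0.0 (shut) to 1.0 (fully open); "grip_force": force on a finger pad.
Only numpy, scipy, OpenCV 4.12 (cv2) and the standard library are available. Lean on these libraries where they do the work, as an engineer would, in place of code of your own. Each camera call takes 0.05 s, during which the arm holds its last target. There are 200 camera calls.

TASK

A wood strip lies part-way into the green strip cutter, to be set for a cut. Take the orange push shoe and, with its rubber nose against the strip's rear end, nudge the strip along the fence in small gentle taps until you feel it come up firmly against the length stop hidden inside the hood, without ramming it and without the gripper touching the strip. Then stand the push shoe back on the green cutting mat, leaving the strip against its stop and everything else on the table undisturbed.

Things in the scene. Friction and masses are not known exactly. Their poses are not given: they have to be found in the camera images.
- cutter: Strip cutter fixed to the table: green base, aluminium bed 150 mm wide (its x), 390 mm long (y -205 to +185), top 22 mm above the origin; left half under a green hood. Origin: on the table below the hood's mouth, midway across the strip's path. z up; +y is the feed direction into the hood, roughly world +y. Steel fence on the bed: x +20 to +32, y -130 to +150 mm, 18 mm high.
- mouth (a point): Mouth of the hood, at bed height over the cutter's origin; 49 mm wide, 21 mm high. The hood (y 0 to +154, x -64 to +64, 104 mm over the bed, blade head and lever above it to 280 mm) hides the rigid length stop: a steel block 20 mm thick along y (length_stop_c0 in the rules), in line with the strip, its front face 65 to 95 mm beyond the mouth; set differently each time, no reading shows it.
- presser: Yellow sprung side presser on the bed opposite the fence, 76 mm long, 13 mm high, at cutter y -103 to -27 mm; its carrier with red knobs behind it reaches x -70 mm, 24 mm over the bed. It squeezes the strip on the fence with about 3 N, so that sliding the strip takes 3 to 7 N and it stays where it is left. Origin: on its strip-side face, at bed height, mid-length.
- strip: The strip to be set: pale wood, 40 mm wide (x), 160 mm long (y), 12 mm thick, about 60 g, lying flat on the cutter's bed between fence and presser, parallel to the cutter. Origin: centre of its underside; +y points along the feed. Its front end starts 20 to 45 mm inside the hood.
- strip_nose (a point): Middle of the strip's front end face (in the hood), 6 mm above its underside.
- strip_tail (a point): Middle of the strip's rear end face, 6 mm above its underside: where the shoe pushes.
- shoe: Push shoe: orange plastic sole 30 mm wide (x), 200 long (y), 8 thick, with an upright grip rib along its middle, 16 mm thick (x), 90 long (y -45 to +45), 8 to 58 mm above the underside, to be pinched from above across x. About 170 g, balanced at its origin. Origin: centre of its underside; +y points to the nose, roughly world +y. It starts upright on the mat.
- shoe_nose (a point): Middle of the front face of the shoe's black rubber nose (26 mm wide, 16 mm high), 100 mm ahead of the shoe's origin and 6 mm above its underside. The rubber gives about 1 mm per 8 N, up to 3 mm.
- mat: Green cutting mat, fixed on the table, 300 mm (x) by 220 mm (y), 3 mm thick. Origin: centre of its underside.
- paint_pot: Red paint pot with a white cap, 28 mm across, 36 mm high, on the mat; to be left alone. Origin: centre of its foot.
- figure: Red and grey game figure on a round black base 40 mm across, 56 mm high, on the mat; to be left alone. Origin: centre of its foot.
- spare_a: Spare pale wood strip, 40 x 160 x 12 mm, lying loose on the table beyond the cutter; to be left alone. Origin: centre of its underside.
- spare_b: Spare browner wood strip, 40 x 160 x 12 mm, lying loose to the left of the cutter; to be left alone. Origin: centre of its underside.
- tape: Yellow tape measure, 28 x 62 x 58 mm high, loose on the table; to be left alone. Origin: centre of its underside.
- dice_tray: Black dice tray with a blue floor and two red dice in it, 200 x 200 x 35 mm, left of the robot; to be left alone. Origin: centre of its underside.
Things that resemble listed ones, but are neither listed nor needed, are in the scene too. Several things have the shape of the shoe; the one meant has the colours described above.

How it is judged:
By the outcome, as a careful person would: the job done as asked, in the order asked, and still so for the second after the job is handed in, with the robot touching nothing.
It also fails if it takes over 72 s, if anything falls off the work surface, if the arm or the gripper's body presses on something with over 40 N, if the wrist force passes 120 N, or if a joint passes its speed limit or range.

## Working session

There is one attempt and no reset: what is moved stays moved. The work goes in short steps, Python scripts to look and compute and a tool call to move; the robot and the scene stay as the last step left them, time stands still between calls to the robot, and variables do not carry over. Pictures are saved under pics/ and viewed, at most 10 in all, crops included, and the job is handed in when it is done.

Besides the shell and the picture viewer there is one more tool, called as name([rows], argument=value, ...), one row to a line, values as JSON. jog_arm: Moves the arm, as the interface text tells. Its arguments: {"type":"object","properties":{"steps":{"type":"array"},"force":{"type":"number"}},"required":["steps"]}

```bash
mkdir -p pics; python3 - <<'E'
from rig import sensors, optics
import cv2,numpy as np
for n in("top","side"):
    im=optics.camera(n); cv2.imwrite(f"pics/{n}0.png",cv2.resize(im[:,:,::-1],(768,576),interpolation=cv2.INTER_CUBIC)); np.save(f"pics/{n}0.npy",im)
    i=optics.camera_info(n); print(n,i["fx"],i["fy"],i["cx"],i["cy"],np.round(i["extrinsics"],4).tolist())
s=sensors.observe();print(s["ee_rot"],s["eef_pos"],s["clock"])
E
```

```text
top 366.59494548560923 366.59494548560923 259.31815599939824 187.868335236148 [[0.0137, -0.9913, 0.1311, 0.3614], [-0.9996, -0.017, -0.0244, 0.0263], [0.0264, -0.1307, -0.9911, 1.1654], [0.0, 0.0, 0.0, 1.0]]
side 396.42774745847083 396.42774745847083 251.54673041080719 190.85806831286666 [[0.9104, -0.2059, 0.3589, 0.1056], [-0.4134, -0.4878, 0.7689, -0.8308], [0.0168, -0.8483, -0.5292, 0.6568], [0.0, 0.0, 0.0, 1.0]]
[-3.75607244e-01 -3.11901772e+00  2.48669629e-03] [0.1542696  0.63083728 0.22622603] 0.1
```

View pics/top0.png

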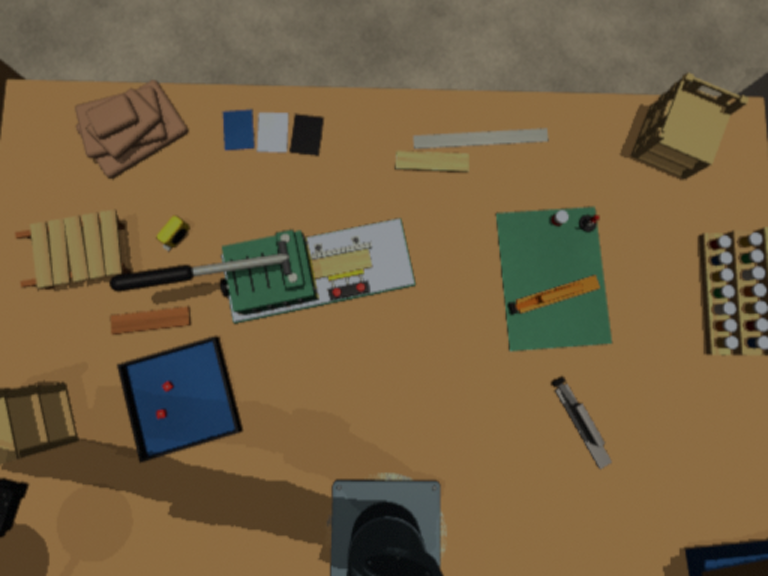

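View pics/side0.png

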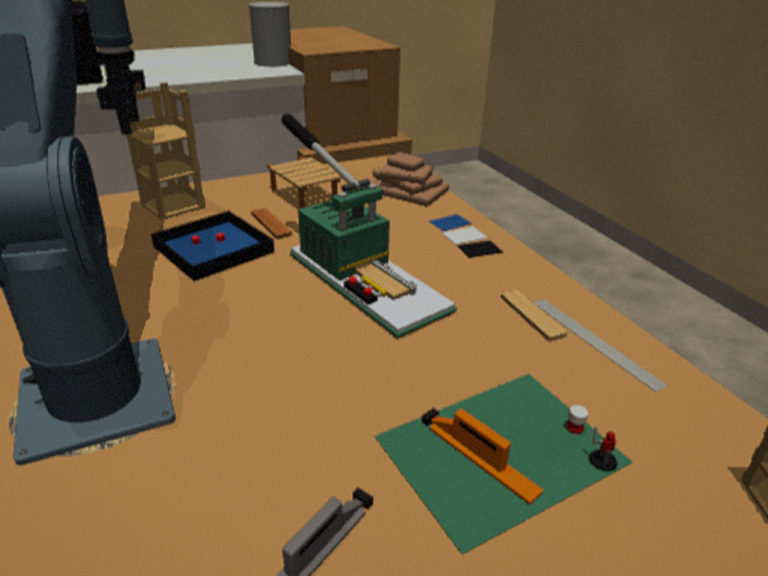

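Top view (×1.5): the cutter is at about (315,270) with its feed to image left (+y). The strip tail is near (371,260). The orange shoe on the mat has its nose at (513,308) and its rear at (600,283). The pot and figure are at (560,217) and (588,222). The side view confirms that the shoe is upright; the grey shoe is a decoy.

```bash
cat > h.py <<'E'
import numpy as np,cv2
from rig import sensors,optics
def ray(n,u,v):
    i=optics.camera_info(n);E=np.array(i["extrinsics"]);d=E[:3,:3]@[(u-i["cx"])/i["fx"],(v-i["cy"])/i["fy"],1];return E[:3,3],d
def cast(n,u,v,z):
    o,d=ray(n,u,v);return o+d*(z-o[2])/d[2]
def proj(n,p):
    i=optics.camera_info(n);E=np.linalg.inv(np.array(i["extrinsics"]));q=E[:3,:3]@p+E[:3,3];return i["fx"]*q[0]/q[2]+i["cx"],i["fy"]*q[1]/q[2]+i["cy"]
E
python3 - <<'E'
from h import *
t=np.load("pics/top0.npy");s=np.load("pics/side0.npy")
def crop(im,x,y,w,h,W,H): return cv2.resize(im[y:y+h,x:x+w],(W,H),interpolation=cv2.INTER_CUBIC)
a=crop(t,140,140,160,80,800,400)   # 5x
b=crop(s,190,130,120,100,480,400)[:200,:]
im=np.vstack([a,np.hstack([crop(s,190,160,100,50,400,200),crop(t,330,175,80,40,400,200)])])
cv2.imwrite("pics/c1.png",im[:,:,::-1])
for n,m in(("top",t),("side",s)):
    hsv=cv2.cvtColor(m,cv2.COLOR_RGB2HSV)
    k=cv2.inRange(hsv,(8,215,110),(20,255,255)) if n=="top" else cv2.inRange(hsv,(5,215,100),(20,255,255))
    c=sorted(cv2.findContours(k,0,2)[0],key=cv2.contourArea)[-3:]
    for q in c: print(n,cv2.contourArea(q),cv2.boxPoints(cv2.minAreaRect(q)).round(1).tolist())
    print([hsv[int(y/1.5),int(x/1.5)].tolist() for x,y in ([(570,293),(450,300)] if n=="top" else [(520,485),(300,400)])])
E
```

```text
top 0.0 [[365.0, 195.0], [365.0, 195.0], [365.0, 195.0], [365.0, 195.0]]
top 0.0 [[371.0, 193.0], [371.0, 193.0], [371.0, 193.0], [371.0, 193.0]]
top 18.0 [[344.5, 201.89999389648438], [356.70001220703125, 198.8000030517578], [357.3999938964844, 201.60000610351562], [345.20001220703125, 204.6999969482422]]
[[16, 202, 126], [17, 135, 140]]
side 30.0 [[287.70001220703125, 280.1000061035156], [288.70001220703125, 276.3999938964844], [302.29998779296875, 280.1000061035156], [301.20001220703125, 283.79998779296875]]
side 201.0 [[303.1000061035156, 276.29998779296875], [306.6000061035156, 271.3999938964844], [340.1000061035156, 295.3999938964844], [336.6000061035156, 300.29998779296875]]
side 518.5 [[286.29998779296875, 285.0], [293.20001220703125, 275.70001220703125], [361.1000061035156, 326.6000061035156], [354.1000061035156, 335.79998779296875]]
[[16, 255, 177], [16, 143, 170]]
```

View pics/c1.png

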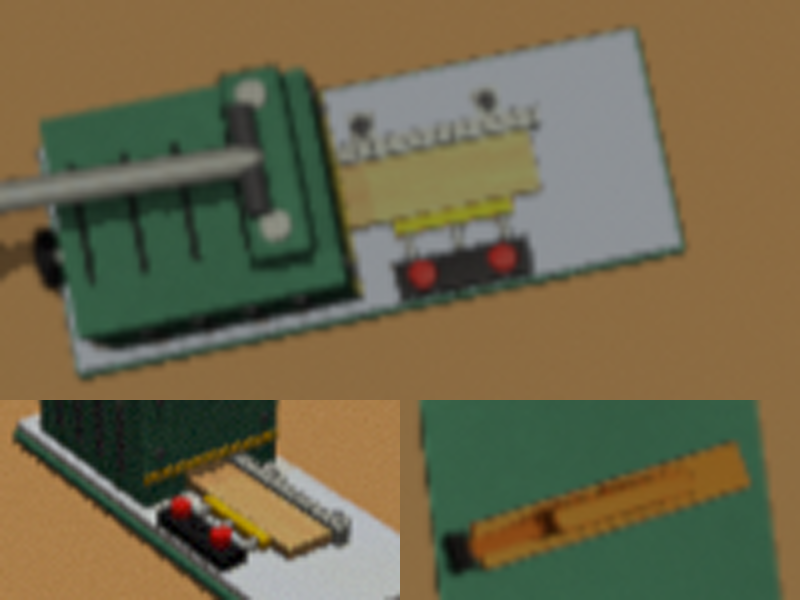

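The crop (×5 top) shows the bed corners at (637,30), (684,248) and (78,375), and the strip tail end running (537,135) to (541,190). The shoe's rear end is at (738,442) to (750,485) and its black nose is around (455,553).

```bash
python3 - <<'E'
from h import *
A=lambda x,y,z:cast("top",140+(x-.0)/5-.4,140+y/5-.4,z)   # resize centre shift
B=lambda x,y,z:cast("top",330+(x-400)/5-.4,175+(y-400)/5-.4,z)
r1,r2,f=A(637,30,.022),A(684,248,.022),A(78,375,.022)
print("bed",r1.round(4),r2.round(4),f.round(4),np.linalg.norm(r1-r2),np.linalg.norm(r2-f))
d=f-r2; yaw=np.arctan2(-d[0],d[1]); e=r1-r2
print("yaw feed",np.degrees(yaw),np.degrees(np.arctan2(e[1],e[0])))
c=(r1+f)/2;ff=np.array([-np.sin(yaw),np.cos(yaw),0]);l=np.array([np.cos(yaw),np.sin(yaw),0])
o=c+ff*.01;print("cutter origin",o.round(4),"ff",ff.round(4))
for n,p in dict(tailR=A(537,135,.034),tailL=A(541,190,.034)).items(): print(n,p.round(4),"in cutter x,y",((p-o)@l).round(4),((p-o)@ff).round(4))
S=lambda x,y,z:cast("side",190+x/4-.4,160+(y-400)/4-.4,z)
for x,y in((285,550),(330,530)):
    p=S(x,y,.034);print("side tail",p.round(4),((p-o)@l).round(4),((p-o)@ff).round(4))
a,b=B(738,442,.011),B(750,485,.011);n1,n2=B(445,537,.019),B(455,573,.019)
m=(a+b)/2;n=(n1+n2)/2;d=n-m
print("shoe rear",m.round(4),"nose",n.round(4),np.linalg.norm(d),"yaw",np.degrees(np.arctan2(-d[0],d[1])),"mid",((m+n)/2).round(4))
# side: shoe rib top line and sole
s=np.load("pics/side0.npy");g=cv2.cvtColor(s,cv2.COLOR_RGB2HSV)
for (u,v,z) in ((541/1.5,488/1.5,.011),(527/1.5,500/1.5,.003),(423/1.5,413/1.5,.019),(455/1.5,410/1.5,.061),(508/1.5,444/1.5,.061)):
    print("side",cast("side",u,v,z).round(4))
t=np.load("pics/top0.npy");h=cv2.cvtColor(t,cv2.COLOR_RGB2HSV)
k=cv2.inRange(h[175:225,330:410],(5,150,90),(22,255,255));c=max(cv2.findContours(k,0,2)[0],key=cv2.contourArea)
bx=cv2.boxPoints(cv2.minAreaRect(c))+[330,175];print([cast("top",u,v,.011).round(4)[:2].tolist() for u,v in bx])
# mat, pot, figure
for n,u,v,z in(("pot",560,215,.04),("fig",588,223,.01),("matTL",498,211,.003),("matTR",594,207,.003),("matBL",510,350,.003),("matBR",610,342,.003)): print(n,cast("top",u/1.5,v/1.5,z).round(3))
E
```

```text
bed [ 0.6493 -0.0245  0.022 ] [ 0.5093 -0.0557  0.022 ] [0.4236 0.3193 0.022 ] 0.1434640248415861 0.38458681635244224
yaw feed 12.868370239639102 12.54890585222397
cutter origin [0.5343 0.1571 0.022 ] ff [-0.2227  0.9749  0.    ]
tailR [0.5776 0.0381 0.034 ] in cutter x,y 0.0157 -0.1257
tailL [0.5427 0.0349 0.034 ] in cutter x,y -0.019 -0.121
side tail [0.5388 0.0325 0.034 ] -0.0234 -0.1225
side tail [0.5812 0.0441 0.034 ] 0.0206 -0.1206
shoe rear [ 0.5236 -0.4486  0.011 ] nose [ 0.461  -0.2559  0.019 ] 0.20284810529607716 yaw 17.998146660928434 mid [ 0.4923 -0.3522  0.015 ]
side [ 0.5347 -0.4416  0.011 ]
side [ 0.5107 -0.4451  0.003 ]
side [ 0.4521 -0.2609  0.019 ]
side [ 0.474  -0.3113  0.061 ]
side [ 0.506  -0.3952  0.061 ]
[[0.4799, -0.2681], [0.5376, -0.4437], [0.5099, -0.4515], [0.4526, -0.2763]]
pot [ 0.659 -0.361  0.04 ]
fig [ 0.65  -0.433  0.01 ]
matTL [ 0.675 -0.238  0.003]
matTR [ 0.688 -0.45   0.003]
matBL [ 0.374 -0.26   0.003]
matBR [ 0.394 -0.474  0.003]
```

jog_arm([
  [8.8, 0, 0, 4.5, 0],
  [8.8, 0, 0, 4.5, 0],
  [8.8, 0, 0, 4, 0],
], force=25)

```text
clock: 0.4
eef_pos: [0.1544, 0.6311, 0.3587]
ee_rot: [0.376, 3.119, -0.0]
contact_force: [0.2, 0.7, 0.5]
gripper_width: 0.999
grip_force: 0.0
```

jog_arm([
  [8.8, 2.4, -3.8, 0, -3],
  [8.8, 2.4, -3.8, 0, -3],
  [8.8, 2.4, -3.8, 0, -3],
  [8.8, 2.4, -3.8, 0, -3],
  [8.8, 2.4, -3.8, 0, -3],
])

```text
clock: 0.9
eef_pos: [0.275, 0.4395, 0.3567]
ee_rot: [-0.783, -3.042, 0.001]
contact_force: [0.7, 0.2, -0.1]
gripper_width: 0.996
grip_force: 0.0
```

jog_arm([
  [8.8, 2.4, -3.8, 0, -3],
  [8.8, 2.4, -3.8, 0, -3],
  [8.8, 2.4, -3.8, 0, -3],
  [8.8, 2.4, -3.8, 0, -3],
  [8.8, 2.4, -3.8, 0, -3],
])

```text
clock: 1.4
eef_pos: [0.3948, 0.2495, 0.3569]
ee_rot: [-1.173, -2.914, 0.0]
contact_force: [0.7, 0.5, 0.5]
gripper_width: 0.998
grip_force: 0.0
```

jog_arm([
  [8.8, 0.6, -4, 0, -2],
  [8.8, 0.6, -4, 0, -2],
  [8.8, 0.6, -4, 0, -2],
  [8.8, 0.6, -4, 0, -2],
  [8.8, 0.6, -4, 0, -2],
])

```text
clock: 1.9
eef_pos: [0.4241, 0.0497, 0.3569]
ee_rot: [-1.422, -2.801, -0.0]
contact_force: [0.2, 0.0, 0.8]
gripper_width: 1.0
grip_force: 0.0
```

jog_arm([
  [8.8, 0.6, -4, 0, -2],
  [8.8, 0.6, -4, 0, -2],
  [8.8, 0.6, -4, 0, -2],
  [8.8, 0.6, -4, 0, -2],
  [8.8, 0.6, -4, 0, -2],
])

```text
clock: 2.4
eef_pos: [0.4541, -0.1501, 0.357]
ee_rot: [-1.66, -2.667, -0.001]
contact_force: [0.7, 0.5, -0.2]
gripper_width: 0.994
grip_force: 0.0
```

jog_arm([
  [8.8, 0.6, -4, 0, -2],
  [8.8, 0.6, -4, 0, -2],
  [8.8, 0.6, -4, 0, -2],
  [8.8, 0.6, -4, 0, -2],
  [8.8, 0, 0, 0, 0],
])

```text
clock: 2.9
eef_pos: [0.4768, -0.3141, 0.3565]
ee_rot: [1.85, 2.538, -0.007]
contact_force: [0.4, -0.4, 0.7]
gripper_width: 0.998
grip_force: 0.0
```

jog_arm([
  [8.8, 1.6, -3.8, 0, 0],
  [8.8, 0, 0, -4.8, 0],
  [8.8, 0, 0, -4.8, 0],
  [8.8, 0, 0, -4.8, 0],
  [8.8, 0, 0, -4.8, 0],
])

```text
clock: 3.4
eef_pos: [0.4944, -0.3455, 0.163]
ee_rot: [-1.839, -2.546, -0.001]
contact_force: [0.6, -0.1, -0.2]
gripper_width: 1.0
grip_force: 0.0
```

jog_arm([
  [8.8, 0, 0, -4.8, 0],
  [6, 0, 0, -3.4, 0],
  [5, 0, 0, -2, 0],
  [4, 0, 0, -1.5, 0],
  [3.5, 0, 0, -0.5, 0],
])

```text
clock: 3.9
eef_pos: [0.4939, -0.3456, 0.0417]
ee_rot: [-1.839, -2.545, -0.0]
contact_force: [-1.1, -0.0, 0.6]
gripper_width: 0.658
grip_force: 0.0
```

```bash
python3 - <<'E'
from h import *
print(sensors.observe()["eef_pos"])
a=optics.camera("side")[230:350,240:400];b=optics.camera("top")[150:250,320:420]
cv2.imwrite("pics/g1.png",np.hstack([cv2.resize(a,(400,300),interpolation=2),cv2.resize(b,(300,300),interpolation=2)])[:,:,::-1])
E
```

```text
[ 0.49392472 -0.34557376  0.04168147]
```

View pics/g1.png

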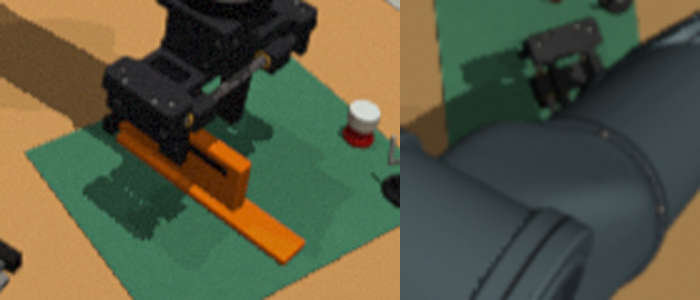

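The gripper straddles the rib with clearance, about 7 mm forward of its middle. I'll shift it back and close.

jog_arm([
  [3.5, -0.1, -0.7, 0, 0],
  [3, 0, 0, 0, 0],
  [2, 0, 0, 0, 0],
  [1.2, 0, 0, 0, 0],
  [1, 0, 0, 0, 0],
], force=30)

```text
clock: 4.5
eef_pos: [0.4935, -0.3537, 0.0434]
ee_rot: [1.841, 2.545, -0.0]
contact_force: [-1.1, 0.6, 2.8]
gripper_width: 0.173
grip_force: 30.0
```

jog_arm([
  [1, 0, 0, 0, 0],
  [1, 0, 0, 0, 0],
  [1, 0, 0, 0, 0],
])

```text
clock: 4.8
eef_pos: [0.4934, -0.3537, 0.0433]
ee_rot: [1.841, 2.546, 0.0]
contact_force: [-1.6, 0.3, 5.4]
gripper_width: 0.177
grip_force: 30.0
```

jog_arm([
  [1, 0, 0, 2, 0],
  [1, 0, 0, 3, 0],
  [1, 0, 0, 3, 0],
  [1, 1, 2.8, 0, -1],
  [1, 1.4, 3.9, 0, -1],
], force=40)

```text
clock: 5.3
eef_pos: [0.5169, -0.2885, 0.124]
ee_rot: [1.89, 2.506, -0.001]
contact_force: [0.4, 0.6, -1.9]
gripper_width: 0.177
grip_force: 40.0
```

jog_arm([
  [1, 1.4, 4, 0, -1],
  [1, 1.4, 4, 0, -1],
  [1, 1.4, 4, 0, -1],
  [1, 1.4, 4, 0, -0.4],
  [1, 1.2, 3, 0, 0],
])

```text
clock: 5.8
eef_pos: [0.5857, -0.0928, 0.1223]
ee_rot: [-1.955, -2.458, -0.001]
contact_force: [0.3, 0.4, -2.0]
gripper_width: 0.177
grip_force: 40.0
```

jog_arm([
  [1, 0.2, 0.8, 0, 0],
  [1, 0, 0, -3, 0],
  [1, 0, 0, -1, 0],
])

```text
clock: 6.1
eef_pos: [0.5856, -0.0883, 0.0808]
ee_rot: [-1.956, -2.454, 0.003]
contact_force: [-1.0, -1.1, -2.2]
gripper_width: 0.173
grip_force: 40.0
```

```bash
python3 - <<'E'
from h import *
s=sensors.observe();print(s["eef_pos"],s["ee_rot"],s["contact_force"])
a=optics.camera("side");b=optics.camera("top");np.save("pics/s2.npy",a);np.save("pics/t2.npy",b)
# side crop 210..330 x 150..240 at 5x ; top crop 
cv2.imwrite("pics/a1.png",np.vstack([cv2.resize(a[160:230,200:330],(650,350),interpolation=2),cv2.resize(b[140:190,190:320],(650,250),interpolation=2)])[:,:,::-1])
E
```

```text
[ 0.58558889 -0.08830975  0.08077321] [-1.95629782 -2.45444971  0.00335065] [-0.97390276 -1.13719243 -2.15709287]
```

View pics/a1.png

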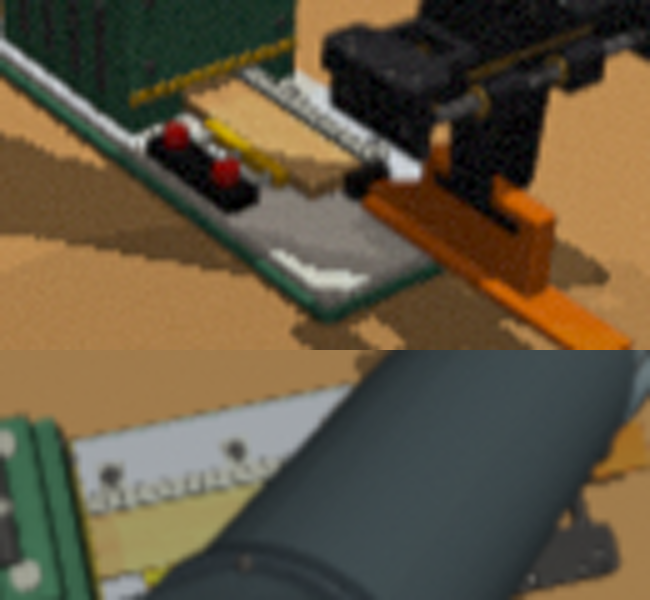

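The side crop shows the strip tail's upper corners at about (312,182) and (368,160). The black shoe nose is just behind it, around (345–390, 160–195), still hovering high. The top view is hidden by the arm.

```bash
python3 - <<'E'
from h import *
C=lambda p:(np.array(proj("side",p))-[200,160])*5+2
y=np.radians(12.8);ff=np.array([-np.sin(y),np.cos(y),0]);l=np.array([np.cos(y),np.sin(y),0])
for x,yy,z in((312,182,.034),(368,160,.034),(315,196,.022)): print("tail",cast("side",200+x/5-.4,160+yy/5-.4,z).round(4))
T=np.array([.5856,-.0883,.0808-.0403])+ff*.0015
print("nose pred", [C(T+ff*.1+l*s*.013+np.array([0,0,h])).round(0).tolist() for s in(-1,1) for h in(0,.016)])
print("tail pred",[C(np.array([.56,.0375,z])+l*s*.02).round(0).tolist() for s in(-1,1) for z in(.022,.034)])
print("sole rear-left top front of rib pred",C(T+ff*.045+l*-.008+[0,0,.058]).round(),C(T-ff*.045-l*.008+[0,0,.058]).round(),C(T-ff*.045+l*.008+[0,0,.058]).round())
# bed rear-left corner & presser check
E
python3 - <<'E'
import cv2,numpy as np,sys
sys.path.insert(0,'.')
a=np.load("pics/s2.npy")[180:205,250:290]
cv2.imwrite("pics/a2.png",cv2.resize(a,(640,400),interpolation=cv2.INTER_LINEAR)[:,:,::-1])
E
```

```text
tail [0.5444 0.0365 0.034 ]
tail [0.5855 0.0454 0.034 ]
tail [0.5479 0.0389 0.022 ]
nose pred [[344.0, 195.0], [345.0, 172.0], [379.0, 181.0], [380.0, 157.0]]
tail pred [[308.0, 204.0], [309.0, 186.0], [361.0, 182.0], [362.0, 165.0]]
sole rear-left top front of rib pred [420. 147.] [537. 223.] [560. 213.]
```

View pics/a2.png

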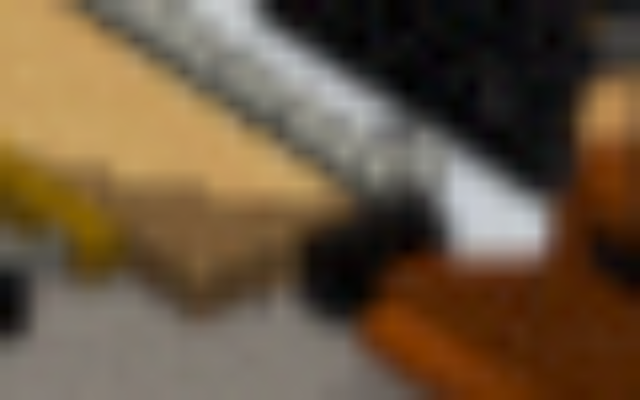

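The nose silhouette matches its prediction to under 0.5 px. The tail corner from the side view is about 5 mm off the top estimate, so I'll refine it with sub-pixel profiles.

```bash
python3 - <<'E'
from h import *
y=np.radians(12.8);ff=np.array([-np.sin(y),np.cos(y),0]);l=np.array([np.cos(y),np.sin(y),0])
o=np.array([.5343,.1571,0])
def samp(n,im,xs,ys,z):
    P=np.array([[proj(n,o+l*a+ff*b+[0,0,z]) for a in xs] for b in ys],np.float32)
    return cv2.remap(im,P[...,0],P[...,1],cv2.INTER_LINEAR)
def edge(v,x):  # strongest half-level crossings
    g=np.gradient(v); return x[np.argmax(g)].round(4),x[np.argmin(g)].round(4)
for n in("top","side"):
    im=np.load(f"pics/{n}0.npy").astype(np.float32); br=cv2.GaussianBlur(im[...,0]-im[...,2],(0,0),.6)  # R-B: wood high, bed low
    xs=np.arange(-.05,.05,.002);ys=np.arange(-.118,-.106,.002)
    v=samp(n,br,xs,ys,.034).mean(0);print(n,"x prof",v.round().astype(int).tolist(),edge(v,xs))
    ys=np.arange(-.16,-.08,.002);xs=np.arange(-.012,.012,.002)
    v=samp(n,br,xs,ys,.034).mean(1);print(n,"y prof",v.round().astype(int).tolist(),edge(v,ys))
    for z,nm in((.022,"bedrear"),):
        ys=np.arange(-.23,-.18,.002);xs=np.arange(-.05,.05,.004)
        v=samp(n,br,xs,ys,z).mean(1);print(nm,v.round().astype(int).tolist(),edge(v,ys))
        xs=np.arange(-.10,-.05,.002);ys=np.arange(-.19,-.12,.004)
        v=samp(n,br,xs,ys,z).mean(0);print("bedleft",v.round().astype(int).tolist(),edge(v,xs))
        xs=np.arange(.05,.10,.002);v=samp(n,br,xs,ys,z).mean(0);print("bedright",v.round().astype(int).tolist(),edge(v,xs))
E
```

```text
top x prof [-8, -8, -8, -9, -9, -9, -9, -9, -9, -8, -8, -8, -8, -6, 0, 12, 27, 41, 49, 53, 53, 53, 53, 53, 54, 55, 55, 56, 56, 56, 56, 55, 53, 51, 46, 37, 25, 15, 11, 9, 9, 6, 3, -2, -5, -7, -8, -8, -8, -8] (np.float64(-0.018), np.float64(0.022))
top y prof [-9, -9, -9, -8, -8, -8, -9, -9, -9, -8, -8, -8, -9, -9, -9, -8, -8, -6, 0, 13, 30, 45, 53, 56, 57, 58, 57, 57, 57, 57, 57, 57, 58, 58, 58, 58, 58, 58, 58, 58] (np.float64(-0.12), np.float64(-0.082))
bedrear [74, 74, 74, 74, 74, 74, 74, 74, 74, 74, 74, 71, 63, 45, 22, 4, -5, -8, -9, -9, -9, -9, -9, -9, -9, -9] (np.float64(-0.218), np.float64(-0.202))
bedleft [74, 74, 74, 74, 74, 74, 74, 74, 74, 73, 71, 63, 48, 27, 7, -3, -7, -8, -8, -9, -9, -9, -9, -9, -9] (np.float64(-0.092), np.float64(-0.074))
bedright [-9, -9, -9, -9, -9, -9, -9, -9, -8, -7, -3, 7, 24, 45, 61, 70, 73, 74, 74, 75, 75, 74, 74, 74, 74] (np.float64(0.074), np.float64(0.094))
side x prof [0, 0, 0, 1, 4, 10, 18, 28, 36, 41, 44, 45, 47, 50, 58, 68, 79, 87, 91, 92, 92, 91, 90, 91, 92, 93, 94, 94, 94, 94, 93, 90, 86, 79, 68, 51, 35, 21, 13, 9, 9, 8, 7, 6, 5, 4, 1, -2, -4, -6] (np.float64(-0.02), np.float64(0.02))Traceback (most recent call last):
  File "<stdin>", line 14, in <module>
  File "<stdin>", line 5, in samp
  File "h.py", line 8, in proj
    i=optics.camera_info(n);E=np.linalg.inv(np.array(i["extrinsics"]));q=E[:3,:3]@p+E[:3,3];return i["fx"]*q[0]/q[2]+i["cx"],i["fy"]*q[1]/q[2]+i["cy"]
ValueError: time passes only in moves, steps and waits
```

jog_arm([
  [1, 0.47, 0.11, 0, 0],
  [1, 0, 0, -0.9, 0],
  [1, 0, 0, -0.5, 0],
  [1, 0, 0, -0.3, 0],
  [1, 0, 0, 0, 0],
])

```text
clock: 6.7
eef_pos: [0.5917, -0.0875, 0.0656]
ee_rot: [-1.958, -2.456, 0.001]
contact_force: [-0.3, -0.1, -1.0]
gripper_width: 0.175
grip_force: 40.0
```

jog_arm([
  [1, -0.13, 0.59, 0, 0],
  [1, -0.13, 0.59, 0, 0],
  [1, -0.13, 0.59, 0, 0],
  [1, -0.04, 0.2, 0, 0],
  [1, 0, 0, 0, 0],
])

```text
clock: 7.2
eef_pos: [0.5878, -0.067, 0.0661]
ee_rot: [-1.957, -2.457, -0.0]
contact_force: [0.6, 0.6, -0.9]
gripper_width: 0.17
grip_force: 40.0
```

jog_arm([
  [1, -0.15, -0.03, -0.2, 0],
  [1, -0.04, 0.2, 0, 0],
  [1, -0.04, 0.2, 0, 0],
  [1, 0, 0, 0, 0],
])

```text
clock: 7.6
eef_pos: [0.5854, -0.0637, 0.0639]
ee_rot: [-1.958, -2.456, -0.0]
contact_force: [0.7, 0.0, -1.2]
gripper_width: 0.176
grip_force: 40.0
```

jog_arm([
  [1, -0.04, 0.2, 0, 0],
  [1, 0, 0, 0, 0],
])

```text
clock: 7.8
eef_pos: [0.5851, -0.0618, 0.064]
ee_rot: [-1.958, -2.456, -0.0]
contact_force: [-0.5, -0.8, -0.9]
gripper_width: 0.173
grip_force: 40.0
```

jog_arm([
  [1, -0.04, 0.2, 0, 0],
  [1, 0, 0, 0, 0],
])

```text
clock: 8.0
eef_pos: [0.5847, -0.0599, 0.064]
ee_rot: [1.958, 2.457, 0.0]
contact_force: [-0.1, 0.4, -1.0]
gripper_width: 0.171
grip_force: 40.0
```

jog_arm([
  [1, -0.04, 0.2, 0, 0],
  [1, 0, 0, 0, 0],
])

```text
clock: 8.2
eef_pos: [0.5847, -0.0592, 0.0644]
ee_rot: [1.958, 2.454, -0.001]
contact_force: [-0.6, -2.9, 0.4]
gripper_width: 0.172
grip_force: 40.0
```

jog_arm([
  [1, -0.04, 0.2, 0, 0],
  [1, 0, 0, 0, 0],
])

```text
clock: 8.4
eef_pos: [0.5845, -0.0579, 0.0646]
ee_rot: [1.958, 2.453, -0.001]
contact_force: [1.6, -5.8, 0.8]
gripper_width: 0.173
grip_force: 40.0
```

jog_arm([
  [1, -0.04, 0.2, 0, 0],
  [1, 0, 0, 0, 0],
])

```text
clock: 8.6
eef_pos: [0.5841, -0.056, 0.0646]
ee_rot: [1.958, 2.453, -0.001]
contact_force: [0.5, -5.7, 0.9]
gripper_width: 0.172
grip_force: 40.0
```

jog_arm([
  [1, -0.04, 0.2, 0, 0],
  [1, 0, 0, 0, 0],
])

```text
clock: 8.8
eef_pos: [0.5837, -0.0541, 0.0646]
ee_rot: [1.958, 2.453, -0.002]
contact_force: [0.4, -5.5, 1.6]
gripper_width: 0.172
grip_force: 40.0
```

jog_arm([
  [1, -0.04, 0.2, 0, 0],
  [1, 0, 0, 0, 0],
])

```text
clock: 9.0
eef_pos: [0.5833, -0.0521, 0.0646]
ee_rot: [1.958, 2.453, -0.002]
contact_force: [1.1, -5.5, 1.1]
gripper_width: 0.171
grip_force: 40.0
```

jog_arm([
  [1, -0.04, 0.2, 0, 0],
  [1, 0, 0, 0, 0],
  [1, -0.05, 0.2, 0, 0],
  [1, 0, 0, 0, 0],
])

```text
clock: 9.4
eef_pos: [0.5824, -0.0481, 0.0646]
ee_rot: [1.958, 2.453, -0.002]
contact_force: [1.1, -6.0, 1.1]
gripper_width: 0.172
grip_force: 40.0
```

jog_arm([
  [1, -0.04, 0.2, 0, 0],
  [1, 0, 0, 0, 0],
  [1, -0.05, 0.2, 0, 0],
  [1, 0, 0, 0, 0],
])

```text
clock: 9.8
eef_pos: [0.5815, -0.0441, 0.0646]
ee_rot: [1.958, 2.453, -0.002]
contact_force: [0.5, -5.7, -0.1]
gripper_width: 0.174
grip_force: 40.0
```

jog_arm([
  [1, -0.04, 0.2, 0, 0],
  [1, 0, 0, 0, 0],
  [1, -0.05, 0.2, 0, 0],
  [1, 0, 0, 0, 0],
])

```text
clock: 10.2
eef_pos: [0.5805, -0.0401, 0.0646]
ee_rot: [1.958, 2.453, -0.002]
contact_force: [1.2, -5.9, 1.4]
gripper_width: 0.173
grip_force: 40.0
```

jog_arm([
  [1, -0.04, 0.2, 0, 0],
  [1, 0, 0, 0, 0],
])

```text
clock: 10.4
eef_pos: [0.5801, -0.0381, 0.0646]
ee_rot: [1.958, 2.453, -0.002]
contact_force: [0.8, -5.7, 1.1]
gripper_width: 0.173
grip_force: 40.0
```

jog_arm([
  [1, -0.02, 0.1, 0, 0],
  [1, 0, 0, 0, 0],
])

```text
clock: 10.6
eef_pos: [0.5799, -0.0373, 0.0646]
ee_rot: [1.958, 2.453, -0.002]
contact_force: [0.6, -7.0, 0.8]
gripper_width: 0.172
grip_force: 40.0
```

jog_arm([
  [1, -0.02, 0.1, 0, 0],
  [1, 0, 0, 0, 0],
])

```text
clock: 10.8
eef_pos: [0.5798, -0.0364, 0.0646]
ee_rot: [1.958, 2.452, -0.002]
contact_force: [1.2, -6.6, 1.1]
gripper_width: 0.169
grip_force: 40.0
```

jog_arm([
  [1, -0.02, 0.1, 0, 0],
  [1, 0, 0, 0, 0],
])

```text
clock: 11.0
eef_pos: [0.5795, -0.0354, 0.0646]
ee_rot: [1.958, 2.452, -0.002]
contact_force: [0.5, -6.1, 1.8]
gripper_width: 0.174
grip_force: 40.0
```

jog_arm([
  [1, -0.02, 0.1, 0, 0],
  [1, 0, 0, 0, 0],
])

```text
clock: 11.2
eef_pos: [0.5793, -0.0344, 0.0646]
ee_rot: [1.958, 2.453, -0.002]
contact_force: [0.2, -6.5, 1.3]
gripper_width: 0.17
grip_force: 40.0
```

jog_arm([
  [1, -0.03, 0.1, 0, 0],
  [1, 0, 0, 0, 0],
])

```text
clock: 11.4
eef_pos: [0.579, -0.0333, 0.0646]
ee_rot: [1.958, 2.452, -0.002]
contact_force: [0.4, -5.9, 1.3]
gripper_width: 0.173
grip_force: 40.0
```

jog_arm([
  [1, -0.02, 0.1, 0, 0],
  [1, 0, 0, 0, 0],
])

```text
clock: 11.6
eef_pos: [0.5788, -0.0324, 0.0646]
ee_rot: [1.958, 2.452, -0.002]
contact_force: [0.4, -6.9, 1.1]
gripper_width: 0.172
grip_force: 40.0
```

jog_arm([
  [1, -0.02, 0.1, 0, 0],
  [1, 0, 0, 0, 0],
])

```text
clock: 11.8
eef_pos: [0.5786, -0.0314, 0.0646]
ee_rot: [1.958, 2.453, -0.002]
contact_force: [1.2, -6.3, 1.4]
gripper_width: 0.174
grip_force: 40.0
```

jog_arm([
  [1, -0.03, 0.1, 0, 0],
  [1, 0, 0, 0, 0],
])

```text
clock: 12.0
eef_pos: [0.5783, -0.0303, 0.0646]
ee_rot: [1.958, 2.453, -0.002]
contact_force: [0.2, -6.1, 0.3]
gripper_width: 0.173
grip_force: 40.0
```

jog_arm([
  [1, -0.02, 0.1, 0, 0],
  [1, 0, 0, 0, 0],
])

```text
clock: 12.2
eef_pos: [0.5781, -0.0293, 0.0646]
ee_rot: [1.958, 2.453, -0.002]
contact_force: [0.5, -6.2, 0.7]
gripper_width: 0.173
grip_force: 40.0
```

jog_arm([
  [1, -0.02, 0.1, 0, 0],
  [1, 0, 0, 0, 0],
])

```text
clock: 12.4
eef_pos: [0.5779, -0.0283, 0.0646]
ee_rot: [1.958, 2.453, -0.002]
contact_force: [0.5, -6.4, 1.5]
gripper_width: 0.173
grip_force: 40.0
```

jog_arm([
  [1, -0.03, 0.1, 0, 0],
  [1, 0, 0, 0, 0],
])

```text
clock: 12.6
eef_pos: [0.5776, -0.0273, 0.0646]
ee_rot: [1.958, 2.453, -0.002]
contact_force: [1.0, -5.8, 1.9]
gripper_width: 0.173
grip_force: 40.0
```

jog_arm([
  [1, -0.02, 0.1, 0, 0],
  [1, 0, 0, 0, 0],
])

```text
clock: 12.8
eef_pos: [0.5776, -0.027, 0.0648]
ee_rot: [1.958, 2.451, -0.002]
contact_force: [0.2, -6.9, 1.5]
gripper_width: 0.172
grip_force: 40.0
```

jog_arm([
  [1, -0.02, 0.1, 0, 0],
  [1, 0, 0, 0, 0],
])

```text
clock: 13.0
eef_pos: [0.5777, -0.0267, 0.065]
ee_rot: [1.958, 2.45, -0.003]
contact_force: [0.7, -8.3, 1.6]
gripper_width: 0.176
grip_force: 40.0
```

jog_arm([
  [1, -0.02, 0.1, 0, 0],
  [1, 0, 0, 0, 0],
])

```text
clock: 13.2
eef_pos: [0.5777, -0.0264, 0.0651]
ee_rot: [1.958, 2.449, -0.003]
contact_force: [1.4, -9.7, 2.7]
gripper_width: 0.181
grip_force: 40.1
```

jog_arm([
  [1, -0.02, 0.1, 0, 0],
  [1, 0, 0, 0, 0],
])

```text
clock: 13.4
eef_pos: [0.5776, -0.0261, 0.0653]
ee_rot: [1.958, 2.448, -0.004]
contact_force: [1.6, -11.8, 3.9]
gripper_width: 0.17
grip_force: 40.1
```

jog_arm([
  [1, -0.02, 0.1, 0, 0],
  [1, 0, 0, 0, 0],
  [1, 0, 0, 0, 0],
])

```text
clock: 13.7
eef_pos: [0.5776, -0.0258, 0.0655]
ee_rot: [1.958, 2.447, -0.004]
contact_force: [2.0, -12.7, 5.3]
gripper_width: 0.174
grip_force: 40.1
```

```bash
python3 - <<'E'
from h import *
a=optics.camera("side");np.save("pics/s3.npy",a)
cv2.imwrite("pics/a3.png",cv2.resize(a[165:215,215:295],(800,500),interpolation=2)[:,:,::-1])
E
```

```text
(no output)
```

View pics/a3.png

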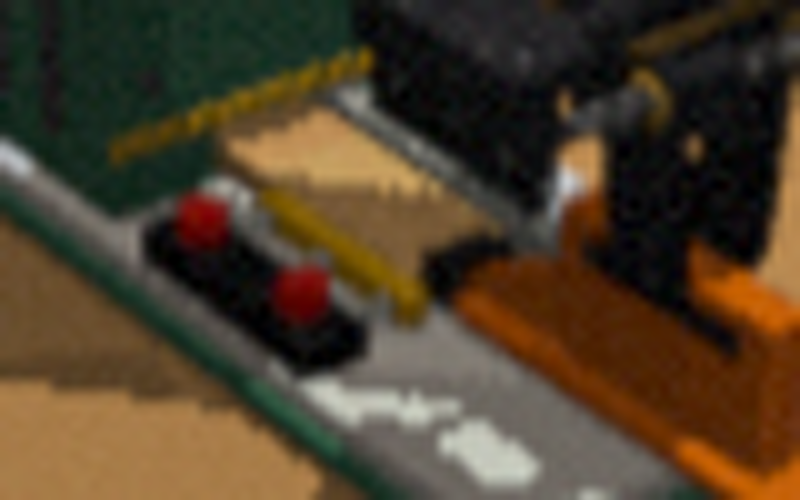

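Force rises steadily to 13 N, twice the sliding force, with no more motion, at about 73 mm of inserted length. The view shows the nose clear of the presser, so this is the stop. Backing off gently.

jog_arm([
  [1, 0.04, -0.2, 0, 0],
  [1, 0.04, -0.2, 0, 0],
  [1, 0.06, -0.3, 0, 0],
  [1, 0.08, -0.4, 0, 0],
  [1, 0.2, -0.8, 0, 0],
])

```text
clock: 14.25
eef_pos: [0.5799, -0.0376, 0.0636]
ee_rot: [-1.955, -2.456, -0.001]
contact_force: [-0.7, 0.9, -2.3]
gripper_width: 0.176
grip_force: 40.0
```

jog_arm([
  [1, 0.3, -1.4, 0, 0],
  [1, 0.5, -2, 0, 0],
  [1, 0.5, -2, 0, 0],
  [1, 0.4, -2, 1, 0],
  [1, 0.2, -1, 3, 0],
])

```text
clock: 14.75
eef_pos: [0.5975, -0.126, 0.103]
ee_rot: [-1.96, -2.452, 0.005]
contact_force: [0.1, 0.2, -0.5]
gripper_width: 0.172
grip_force: 40.0
```

jog_arm([
  [1, 0, 0, 2, 0],
  [1, 0, 0, 0, 0],
])

```text
clock: 14.95
eef_pos: [0.6013, -0.1254, 0.1273]
ee_rot: [1.958, 2.451, 0.004]
contact_force: [0.2, -0.0, -1.4]
gripper_width: 0.171
grip_force: 40.0
```

```bash
python3 - <<'E'
from h import *
s=sensors.observe();print(s["eef_pos"],s["ee_rot"])
a=optics.camera("side");b=optics.camera("top")
cv2.imwrite("pics/a4.png",np.vstack([cv2.resize(a[160:230,200:330],(650,350),interpolation=2),cv2.resize(b[140:190,190:320],(650,250),interpolation=2)])[:,:,::-1])
E
```

```text
[ 0.6012514  -0.12543856  0.1272861 ] [1.95771519 2.4507695  0.00380018]
```

View pics/a4.png

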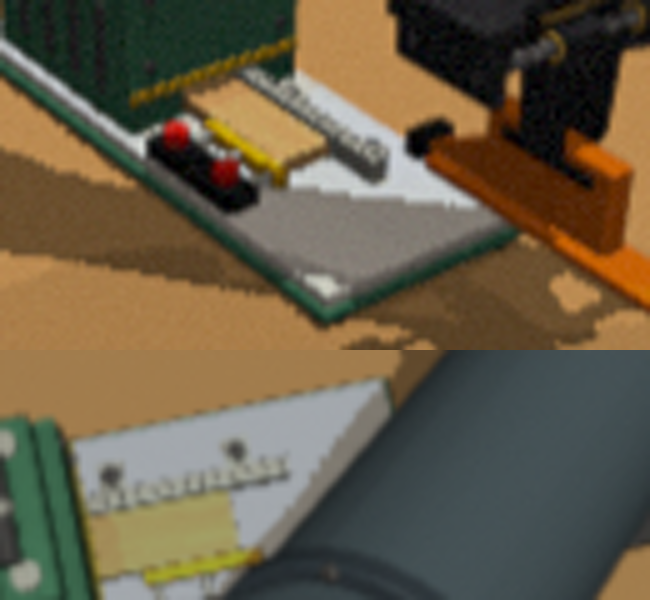

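The strip sits straight between fence and presser, its tail about 33 mm further in, and the shoe is level. Returning the shoe to the mat.

jog_arm([
  [1, -1.5, -3.2, 0, 1],
  [1, -1.5, -3.2, 0, 1],
  [1, -1.5, -3.2, 0, 1],
  [1, -1.5, -3.2, 0, 1],
  [1, -1.5, -3.2, 0, 1],
])

```text
clock: 15.55
eef_pos: [0.5229, -0.2835, 0.1227]
ee_rot: [-1.846, -2.539, 0.0]
contact_force: [1.4, 0.2, -0.4]
gripper_width: 0.174
grip_force: 40.0
```

jog_arm([
  [1, -1.5, -3.2, 0, 0.4],
  [1, -1.5, -3, 0, 0],
  [1, -0.3, -0.4, -2, 0],
  [1, 0, 0, -2.5, 0],
  [1, 0, 0, -1.8, 0],
])

```text
clock: 16.05
eef_pos: [0.49, -0.3482, 0.0584]
ee_rot: [-1.839, -2.543, -0.0]
contact_force: [-0.2, 0.4, -1.0]
gripper_width: 0.173
grip_force: 40.0
```

jog_arm([
  [1, 0, 0, -1, 0],
  [1, 0, 0, -0.5, 0],
  [1, 0, 0, 0, 0],
])

```text
clock: 16.35
eef_pos: [0.4913, -0.3487, 0.0456]
ee_rot: [-1.84, -2.546, 0.0]
contact_force: [-0.2, 1.1, -1.2]
gripper_width: 0.173
grip_force: 40.0
```

Lowering the last ~2 mm to contact.

jog_arm([
  [1, 0, 0, -0.1, 0],
  [1, 0, 0, 0, 0],
])

```text
clock: 16.55
eef_pos: [0.4918, -0.3494, 0.0457]
ee_rot: [1.84, 2.545, 0.0]
contact_force: [0.0, -0.2, -2.2]
gripper_width: 0.176
grip_force: 40.0
```

jog_arm([
  [1, 0, 0, -0.1, 0],
  [1, 0, 0, 0, 0],
])

```text
clock: 16.75
eef_pos: [0.4915, -0.3492, 0.0443]
ee_rot: [1.84, 2.545, 0.0]
contact_force: [0.6, 0.6, -1.4]
gripper_width: 0.173
grip_force: 40.0
```

jog_arm([
  [1, 0, 0, -0.1, 0],
  [1, 0, 0, 0, 0],
])

```text
clock: 16.95
eef_pos: [0.4914, -0.3493, 0.0434]
ee_rot: [1.841, 2.545, 0.0]
contact_force: [0.3, 0.8, 2.7]
gripper_width: 0.176
grip_force: 40.0
```

jog_arm([
  [2.2, 0, 0, 0, 0],
  [3, 0, 0, 0, 0],
  [4, 0, 0, 0, 0],
  [5, 0, 0, 0, 0],
  [5, 0, 0, 0, 0],
])

```text
clock: 17.45
eef_pos: [0.4913, -0.3491, 0.043]
ee_rot: [-1.841, -2.546, 0.0]
contact_force: [-1.4, 0.7, -0.1]
gripper_width: 0.562
grip_force: 0.0
```

jog_arm([
  [5, 0, 0, 1, 0],
  [5, 0, 0, 3, 0],
  [5, 0, 0, 4, 0],
  [5, 0, 0, 4.5, 0],
  [5, 0, 0, 4.5, 0],
])

```text
clock: 17.95
eef_pos: [0.4908, -0.3491, 0.2153]
ee_rot: [-1.841, -2.545, 0.0]
contact_force: [1.1, 0.7, -0.3]
gripper_width: 0.567
grip_force: 0.0
```

jog_arm([
  [5, -2, 3, 3, 0],
  [5, -2, 4, 2, 0],
  [5, 0, 4.5, 0, 0],
  [5, 0, 4.5, 0, 0],
  [5, 0, 0, 0, 0],
])

```text
clock: 18.45
eef_pos: [0.4519, -0.1824, 0.2631]
ee_rot: [-1.828, -2.552, -0.006]
contact_force: [0.7, 0.8, 0.0]
gripper_width: 0.57
grip_force: 0.0
```

```bash
python3 - <<'E'
from h import *
s=sensors.observe();print(s["eef_pos"],s["clock"])
a=optics.camera("side");b=optics.camera("top")
cv2.imwrite("pics/f.png",np.vstack([cv2.resize(a[150:370,130:470],(510,330),interpolation=2),cv2.resize(b[100:260,130:470],(510,240),interpolation=2)])[:,:,::-1])
E
```

```text
[ 0.4519103  -0.18237522  0.26308244] 18.45
```

View pics/f.png

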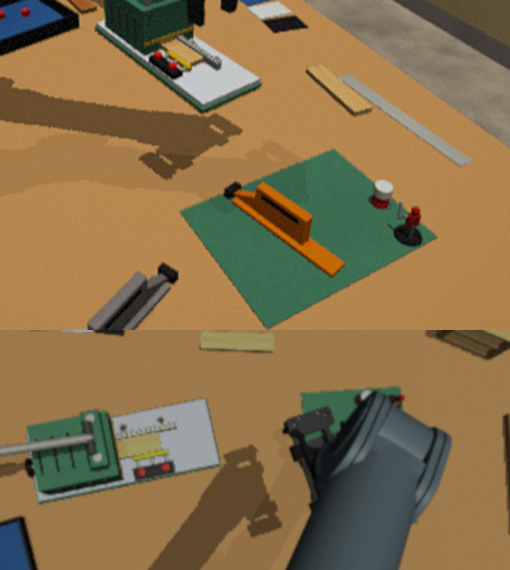

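The shoe stands upright on the mat, and the strip, pot and figure are in place. Handing in.

```bash
python3 -c "
from rig import ctrl
print(ctrl.close_job())"
```

```text
the job is handed in; nothing more can be done
None
```

I tapped the strip in about 33 mm until it came up firm on its stop (about 13 N, against 6 N sliding), stood the push shoe back on the mat with nothing else visibly disturbed, and handed the job in at about 18.5 s on the robot's clock.

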